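# Fold up the crank and close the nipping press on the marbled boards

### The arm

A 6-joint arm with a two-finger parallel gripper is mounted at the origin on the work surface. World frame = base frame: x ahead of the robot, y to its left, z up, the work surface at z = 0. Lengths are in m, angles in rad, forces in N, time in s.
With the tool pointing down it reaches from about 0.275 to 0.825 m from the base axis. Payload 5.2 kg.
Tool frame: the origin (TCP) lies at the very end of the fingers, on their centre line; the grasp point (between the pads) lies 19 mm behind it; y points along the fingers, x is the direction in which the jaws open and shut, and the axes are right-handed (so a half turn about y gives the same grasp; the last joint's range is limited). The gripper opens to 93 mm and grips with 3 to 60 N. Pads are 15 mm wide; open, the fingers measure 128 mm over their backs; the gripper's body (75 mm by 188 mm) begins 65 mm behind the grasp point.
Start: joints at [-1.488, 0.259, 1.535, -0, 1.348, -0.203], TCP at [0.155, -0.528, 0.219] pointing down, gripper open.
Joint ranges: [-3.14, 3.14], [-0.91, 2.08], [0.19, 2.58], [-1.22, 4.36], [0.22, 2.71], [-3.12, 3.12]. Speed limits (rad/s): [2.57, 2.57, 3.14, 3.14, 3.14, 3.14].

### API

Orientations are given as a rotation vector (axis times angle).
In Python, from cell import state, get_image, finish_job gives the robot as it stands.
- The arm moves only by the shell command python3 -m jog 'ROWS' [OPENING] [FORCE]. ROWS is JSON, a list of rows, each a list of 6 numbers: the shift along the tool's x, y, z in mm, then the turn, a rotation vector about the tool's x, y, z in degrees. A call has exactly 8 rows; each row shifts and turns the commanded pose from where the row before left it, along the tool's axes as they then stand; what a row does not reach is not made up. A row lasts 1/12 s, in which the tool goes at most 41.7 mm and 7.16 degrees, less where a joint would pass 70% of its speed; a pose out of reach is approached as far as the arm can. A call with a gripper value outside its range is refused whole. OPENING is the finger opening in mm, from 0 to 93, set as the call begins (- or left out, the last holds). The fingers move at their own pace and stop on an object; FORCE is the grip in N (left out, the last holds). Time passes only in rows, so rows that do not move let the fingers close, or fill a call up. It gives the time, the measured TCP pose, the force and the opening at its end, in the units of the state.
- state(): the state, without advancing time (a new reading comes with each control period).
- get_image(name): name is "scene" or "top" or "wrist"; returns a dict with "color" (480x640x3 uint8, red, green, blue), "K" (3x3 intrinsics, pixels), "k1" (the pictures are not rectified: a ray, as slopes to the right and down, at radius r is drawn at 1 + k1 r^2 times it, then the intrinsics apply), "extrinsics" (4x4, takes a point from world to camera coordinates); the wrist camera has in their place "tool_from_camera" (4x4, takes a point from camera to tool coordinates, whose origin is the TCP and whose axes are the tool frame's). Camera axes: x right, y up, looking along -z (the intrinsics and any distortion apply to the point x, -y, -z); pixel columns grow to the right and rows downward; lengths in m; the calibration is good to about 2 mm. A picture is of the moment at which its call begins: read the wrist's pose just before it. There is no depth.
- finish_job(): hands the job in, once; it reports no verdict.
The state is a dict: "t": time; "joint_positions": joint angles; "joint_velocities": joint speeds; "effort": joint torques, N m; "position": TCP position; "ee_rot": TCP orientation; "contact_force": force on the tool from outside, world axes, zero at the start; "torque": the same for the moment, N m; "opening": finger opening in m.
Only numpy, scipy, OpenCV 4.12 (cv2) and the standard library are available. Lean on these libraries where they do the work, as an engineer would, in place of code of your own. Each camera call takes 0.05 s, during which the arm holds its last target.

### The job

Two green nipping presses stand on the marbling bench; close the one that holds the blue and yellow marbled boards. Swing its folded crank handle (red ball) up until it latches upright, then turn the wheel clockwise by the handle a quarter turn, to its stop, so that the plate comes down on the boards; leave the handle upright and let go. Leave the empty press folded as it is.

Things in the scene. Friction and masses are not known exactly. Their poses are not given: they have to be found in the camera images.
- press: The LOADED press, green, fixed; a blue sheet with yellow and white spots sticks out 25 mm front and back between its plates. Origin: centre of the underside of its 200 x 240 mm base, on the wheel's vertical axis (z up). On top a horizontal dark handwheel, 180 mm across, rim top 177 mm above the bench. A steel fork of the frame (y 98 to 116 mm, top 212 mm) locks the wheel while the handle is folded.
- press_hinge (a point): Hinge pin of the loaded press's handle, between two steel lugs on the wheel, 203 mm above the bench, 72 mm from the wheel's axis (at x 0, y +72 mm of the press at the start); pin parallel to the press's x axis then. The folded handle (12 mm rod) lies from it straight inwards over the wheel, and swings up in the vertical plane through the wheel's axis. Turns with the wheel.
- press_ball (a point): Centre of the 30 mm red ball at the end of the loaded press's handle, 72 mm from the hinge. Folded: on the wheel's axis, 203 mm above the bench (30 mm over the wheel's face). Upright: 72 mm off the axis, right above the hinge, 275 mm above the bench. The ball spins freely on a cross pin parallel to the hinge pin, so gripped on those two sides (along the hinge pin) it can be carried up without tilting the gripper; give the gripper the wheel's yaw while turning the wheel.
- press_handle (a joint): Angle of the loaded press's handle: 0 folded flat, 1.571 (90 degrees, stop) upright. From about 0.7 its latch spring resists with about 2 to 3 N at the ball, goes over centre at 1.2 (69 degrees), then pushes the handle on to the stop and holds it there (about 2 N at the ball unlatches it). Let go before that, it drops back.
- press_wheel (a joint): Angle of the loaded press's wheel: 0 at the start, grows CLOCKWISE seen from above; stop at 1.571 (90 degrees), where the plate rests on the boards. Needs about 1 to 2 N at the upright ball and stays where left.
- spare_handle (a joint): Angle of the handle of the EMPTY press, a twin of the other without boards; 0 folded. To be left folded.

How it is judged:
On the way:
1. the loaded press's handle is swung up past its latch point (80 degrees or more) before the wheel is turned (value of joint press_handle above 1.4 rad and value of joint press_wheel below 0.5 rad), for 0.2 s.
At the end, for the whole second after the job is handed in: The loaded press's handle stands latched (80 degrees or more), its wheel is turned to within about 10 degrees of the stop (1.4 rad or more) and the empty press's handle is folded (value of joint each of press_handle, press_wheel above 1.4 rad and value of joint spare_handle below 0.3 rad); the robot touches nothing.
It fails at once if the loaded press's wheel is turned with its handle not upright (value of joint press_wheel above 0.3 rad and value of joint press_handle below 1.1 rad).
It fails at once if the empty press's handle is swung up (value of joint spare_handle above 0.5 rad).
It also fails if it takes over 45 s, if anything falls off the work surface, if the arm or the gripper's body presses on something with over 40 N, if the wrist force passes 120 N, or if a joint passes its speed limit or range.

## Working session

There is one attempt and no reset: what is moved stays moved. The work goes in short steps, Python scripts to look and compute and a shell command to move; the robot and the scene stay as the last step left them, time stands still between calls to the robot, and variables do not carry over. Pictures are saved under pics/ and viewed, and the job is handed in when it is done.

```bash
mkdir -p pics; ls; python3 - <<'E'
from cell import state,get_image
import cv2
s=state();print(s)
for n in("scene","top"):
    d=get_image(n);cv2.imwrite(f"pics/{n}0.png",d["color"][:,:,::-1]);print(n,d["K"],d["k1"],d["extrinsics"])
E
```

```text
pics
{'t': 0.0, 'joint_positions': array([-1.48782887e+00,  2.59334901e-01,  1.53608855e+00,  1.09987479e-05,
        1.34804107e+00, -2.02787002e-01]), 'joint_velocities': array([-0.00016353,  0.00024534, -0.00058134,  0.00042237,  0.00078685,
       -0.00184159]), 'effort': array([ 4.06754116e-04, -4.37307572e+01, -2.84003735e+01,  7.17426161e-02,
        4.13781800e-02, -1.38303926e-04]), 'position': array([ 0.15502008, -0.52711101,  0.21781991]), 'ee_rot': array([-1.32948414,  0.99698203, -0.99493106]), 'contact_force': array([-0.43666991, -0.08553433, -0.0535913 ]), 'torque': array([-0.00333434, -0.01303401,  0.02388185]), 'opening': 0.0928684367880812}
scene [[433.77560829   0.         321.67461819]
 [  0.         433.77560829 236.7529705 ]
 [  0.           0.           1.        ]] 0.010167686564222785 [[-0.6329365   0.77414401 -0.00961492  0.27711207]
 [-0.47766278 -0.38070097  0.79177335  0.13117576]
 [ 0.60928618  0.50573494  0.61073932 -1.21079548]
 [ 0.          0.          0.          1.        ]]
top [[454.48139638   0.         318.23355036]
 [  0.         454.48139638 239.97305704]
 [  0.           0.           1.        ]] 0.00795547836072502 [[-0.01537156 -0.99943138  0.03001061  0.03494618]
 [ 0.99282596 -0.01169682  0.11899495 -0.51219877]
 [-0.11857626  0.03162445  0.99244121 -0.8112921 ]
 [ 0.          0.          0.          1.        ]]
```

View pics/scene0.png

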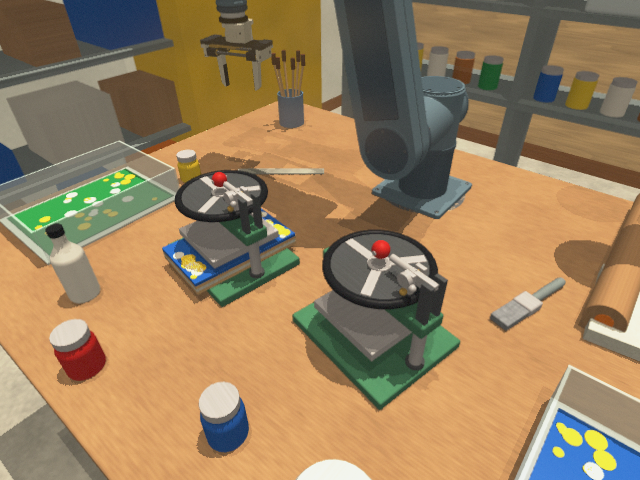

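View pics/top0.png

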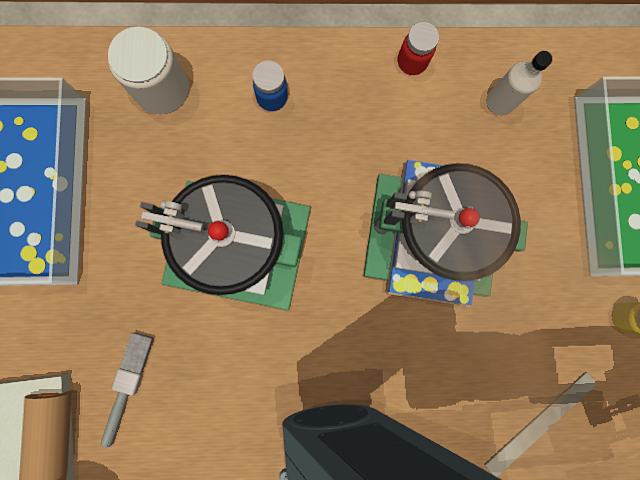

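Both views agree that the loaded press is at left in scene and at right in top. Its ball is at about (219,179) in scene and (469,217) in top, and its handle runs to image-left in top (world +y).

```bash
cat > h.py <<'E'
import numpy as np,cv2
from cell import state,get_image
from scipy.spatial.transform import Rotation as R
def ray(d,u,v,E=None):
    K=d["K"];k=d["k1"]
    p=cv2.undistortPoints(np.array([[[u,v]]],float),K,np.array([k,0,0,0,0.]))[0,0]
    c=np.array([p[0],-p[1],-1.0])
    E=d["extrinsics"] if E is None else E
    Rm=E[:3,:3];o=-Rm.T@E[:3,3];r=Rm.T@c
    return o,r/np.linalg.norm(r)
def onz(d,u,v,z,E=None):
    o,r=ray(d,u,v,E);return o+r*(z-o[2])/r[2]
def tri(rs):
    A=np.zeros((3,3));b=np.zeros(3)
    for o,r in rs:
        P=np.eye(3)-np.outer(r,r);A+=P;b+=P@o
    return np.linalg.solve(A,b)
def wristE(d,s):
    T=np.eye(4);T[:3,:3]=R.from_rotvec(s["ee_rot"]).as_matrix();T[:3,3]=s["position"]
    return np.linalg.inv(T@d["tool_from_camera"])
def red(img,box=None):
    h=cv2.cvtColor(img,cv2.COLOR_RGB2HSV)
    m=(((h[...,0]<6)|(h[...,0]>172))&(h[...,1]>170)&(h[...,2]>90)).astype(np.uint8)
    n,l,st,c=cv2.connectedComponentsWithStats(m)
    return [(c[i].round(1).tolist(),st[i].tolist()) for i in range(1,n) if st[i,4]>60]
E
python3 - <<'E'
from h import *
D={n:get_image(n) for n in("scene","top")}
for n in D: print(n,red(D[n]["color"]))
s=state();print(s["t"],R.from_rotvec(s["ee_rot"]).as_matrix().round(3))
t=D["top"]["color"][140:320,350:540,::-1];cv2.imwrite("pics/tc.png",cv2.resize(t,None,fx=3.1,fy=3.1,interpolation=3))
t=D["scene"]["color"][150:310,150:310,::-1];cv2.imwrite("pics/sc.png",cv2.resize(t,None,fx=3.6,fy=3.6,interpolation=3))
E
```

```text
scene [([218.8, 178.4], [212, 172, 15, 15, 152]), ([381.1, 248.4], [372, 240, 18, 18, 243]), ([82.5, 359.8], [54, 332, 52, 49, 1356])]
top [([412.7, 60.1], [398, 35, 38, 40, 617]), ([468.5, 217.2], [459, 208, 20, 19, 277]), ([217.6, 230.3], [208, 221, 20, 19, 298])]
0.2 [[ 0.282 -0.     0.959]
 [-0.959  0.001  0.282]
 [-0.001 -1.     0.   ]]
```

View pics/tc.png

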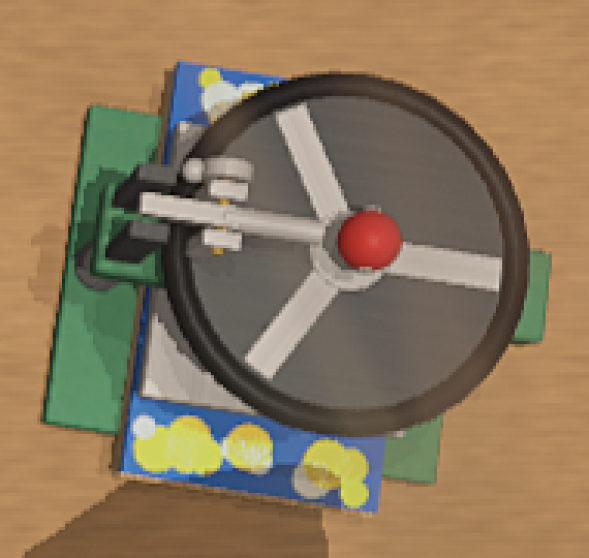

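View pics/sc.png

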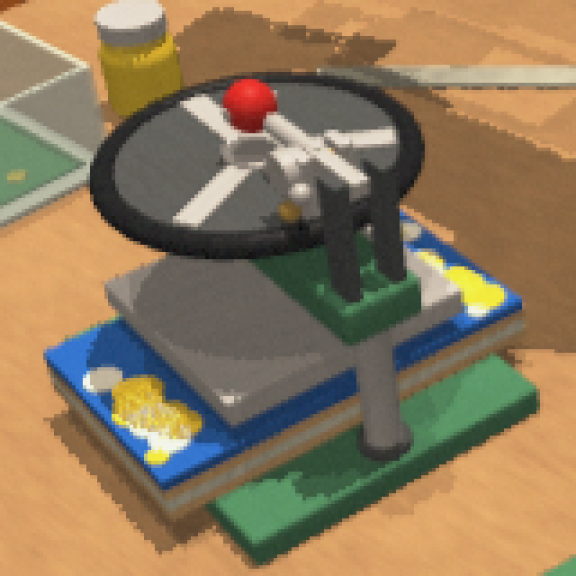

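```bash
python3 - <<'E'
from h import *
D={n:get_image(n) for n in("scene","top")}
b=tri([ray(D["top"],468.5,217.2),ray(D["scene"],218.8,178.4)]);print("ball",b,"onz top",onz(D["top"],468.5,217.2,.203),onz(D["scene"],218.8,178.4,.203))
f=lambda u,v,z:onz(D["top"],350+u/3.1,140+v/3.1,z)
def yaw(a,b):d=b-a;return np.degrees(np.arctan2(d[1],d[0]))
print("rod y-axis dir",yaw(f(370,240,.203),f(142,203,.203)))
print("base left edge",yaw(f(90,105,.015),f(45,425,.015)), "board",yaw(f(378,515,.07),f(120,478,.07)))
print("spoke", yaw(f(500,274,.17),f(400,256,.17)))
# wheel rim: dark outline hull ellipse
img=D["top"]["color"][140:320,350:540]
g=img.max(2);m=((g<75)).astype(np.uint8)
n,l,st,c=cv2.connectedComponentsWithStats(m);i=1+np.argmax(st[1:,4]);print(st[i])
o=onz(D["top"],460,221,.17);print("wheel approx",o)
print("spare",onz(D["top"],217.6,230.3,.203))
E
```

```text
ball [ 0.52359089 -0.1908677   0.20478235] onz top [ 0.52350367 -0.19106904  0.203     ] [ 0.52187342 -0.19417879  0.203     ]
rod y-axis dir 80.08237123396137
base left edge 170.3899882681553 board 81.05778053784418
spoke 79.06253429212552
[  24   61   86   80 1144]
wheel approx [ 0.5231472  -0.18958645  0.17      ]
spare [0.50793087 0.18037923 0.203     ]
```

```bash
python3 -m jog '[[-15,-10,32,0,0,0],[-15,-10,32,0,0,0],[-15,-10,32,0,0,0],[-15,-10,32,0,0,0],[-15,-10,32,0,0,0],[-15,-10,32,0,0,0],[-15,-10,32,0,0,0],[-15,-10,32,0,0,0]]' 70 20
python3 -m jog '[[-16,0,32,0,0,0],[-16,0,32,0,0,0],[-16,0,32,0,0,0],[-16,0,32,0,0,0],[-17,0,32,0,0,0],[-17,0,32,0,0,0],[0,0,0,0,-6,0],[0,0,0,0,-6,0]]'
python3 -m jog '[[0,0,0,0,-7,0],[0,0,0,0,-7,0],[0,0,0,0,-7,0],[0,0,0,0,-7,0],[0,0,0,0,-7,0],[0,0,0,0,-7,0],[0,0,0,0,-7,0],[0,0,0,0,-3,0]]'
cat > w.py <<'E'
from h import *
import sys
s=state();d=get_image("wrist");cv2.imwrite(f"pics/{sys.argv[1]}.png",d["color"][:,:,::-1])
Rm=R.from_rotvec(s["ee_rot"]).as_matrix()
print(s["t"],s["position"].round(4),"yaw",np.degrees(np.arctan2(Rm[1,0],Rm[0,0])).round(2),"y",Rm[:,1].round(3),"F",s["contact_force"].round(2),s["opening"])
E=wristE(d,s);z=float(sys.argv[2])
for c,st in red(d["color"]):
    p=onz(d,*c,z,E);print(c,st,p.round(4),"tool mm",(Rm.T@(p-s["position"])*1000).round(1))
E
python3 w.py w1 .203
```

```text
t: 0.97
position: [0.3678, -0.339, 0.2993]
ee_rot: [-1.331, 0.996, -0.997]
contact_force: [1.6, 0.2, 0.4]
opening: 0.0696
t: 1.63
position: [0.5248, -0.1901, 0.2983]
ee_rot: [-1.406, 0.831, -0.83]
contact_force: [-0.3, -0.7, -0.5]
opening: 0.0696
t: 2.3
position: [0.5234, -0.1922, 0.2986]
ee_rot: [-1.567, 0.127, -0.127]
contact_force: [-0.0, 0.9, 0.9]
opening: 0.0698
2.3 [ 0.5234 -0.1922  0.2986] yaw -9.26 y [-0.  0. -1.] F [-0.04  0.86  0.88] 0.06977442783937117
[610.2, 128.0] [582, 101, 58, 58, 2344] [ 0.733  -0.1439  0.203 ] tool mm [199.1  95.5  81.4]
[316.9, 242.2] [298, 223, 39, 39, 1233] [ 0.5229 -0.1923  0.203 ] tool mm [-0.4 95.6 -0.2]
```

View pics/w1.png

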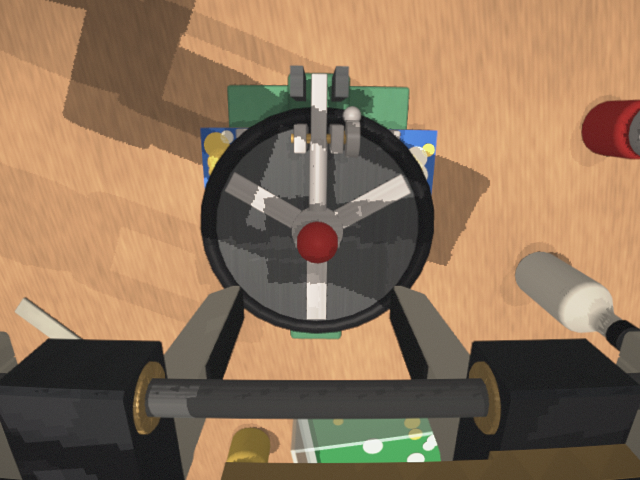

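The wrist view shows the ball at (317,242), right under the tool, and the handle rod is vertical in the picture. So the yaw is right, and I can descend.

```bash
python3 -m jog '[[0,18,0,0,0,0],[0,18,0,0,0,0],[0,18,0,0,0,0],[0,18,0,0,0,0],[0,18,0,0,0,0],[0,16,0,0,0,0],[0,8,0,0,0,0],[0,0,0,0,0,0]]' 70 20
python3 w.py w2 .203
```

```text
t: 3.02
position: [0.5223, -0.1916, 0.1827]
ee_rot: [-1.565, 0.136, -0.13]
contact_force: [-1.0, -0.1, -0.8]
opening: 0.0701
3.0167 [ 0.5223 -0.1916  0.1827] yaw -9.69 y [-0.003  0.002 -1.   ] F [-0.96 -0.12 -0.8 ] 0.07013342598511503
[319.6, 326.8] [287, 293, 66, 69, 3623] [ 0.523  -0.1923  0.203 ] tool mm [  0.7 -20.3  -0.6]
```

View pics/w2.png

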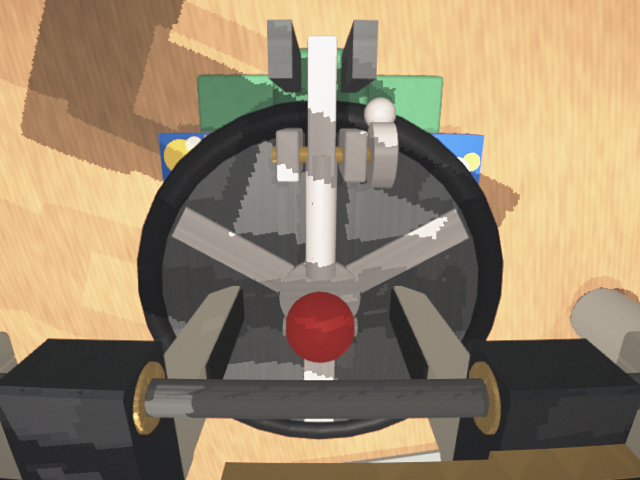

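The ball at (320,327) sits centred between the open fingers, so I'll close.

```bash
python3 -m jog '[[0,0,0,0,0,0],[0,0,0,0,0,0],[0,0,0,0,0,0],[0,0,0,0,0,0],[0,0,0,0,0,0],[0,0,0,0,0,0],[0,0,0,0,0,0],[0,0,0,0,0,0]]' 20 25
python3 -c "
import numpy as np
a=np.radians(np.linspace(0,90,17));z=72*(1-np.cos(a));y=-72*np.sin(a)
for i in zip(np.diff(y).round(1),np.diff(z).round(1)):print(*i)"
```

```text
t: 3.73
position: [0.5236, -0.1923, 0.1848]
ee_rot: [-1.567, 0.132, -0.132]
contact_force: [-0.0, -0.2, 0.6]
opening: 0.0282
-7.1 0.3
-7.0 1.0
-6.9 1.7
-6.7 2.4
-6.4 3.0
-6.1 3.6
-5.7 4.2
-5.2 4.7
-4.7 5.2
-4.2 5.7
-3.6 6.1
-3.0 6.4
-2.4 6.7
-1.7 6.9
-1.0 7.0
-0.3 7.1
```

```bash
python3 -m jog '[[0,-7.1,0.3,0,0,0],[0,-7,1,0,0,0],[0,-6.9,1.7,0,0,0],[0,-6.7,2.4,0,0,0],[0,-6.4,3,0,0,0],[0,-6.1,3.6,0,0,0],[0,-5.7,4.2,0,0,0],[0,-5.2,4.7,0,0,0]]'
python3 w.py w3 .254
```

```text
t: 4.4
position: [0.5272, -0.1712, 0.2362]
ee_rot: [-1.567, 0.131, -0.132]
contact_force: [4.7, -0.9, -9.0]
opening: 0.0287
4.4 [ 0.5272 -0.1712  0.2362] yaw -9.62 y [ 0. -0. -1.] F [ 4.67 -0.89 -8.99] 0.028672020853546105
[629.2, 150.6] [615, 121, 25, 57, 1055] [ 0.6604 -0.1183  0.254 ] tool mm [122.5 -17.7  74.4]
[316.9, 323.3] [284, 290, 67, 67, 3494] [ 0.5267 -0.1715  0.254 ] tool mm [ -0.5 -17.8  -0.4]
```

View pics/w3.png

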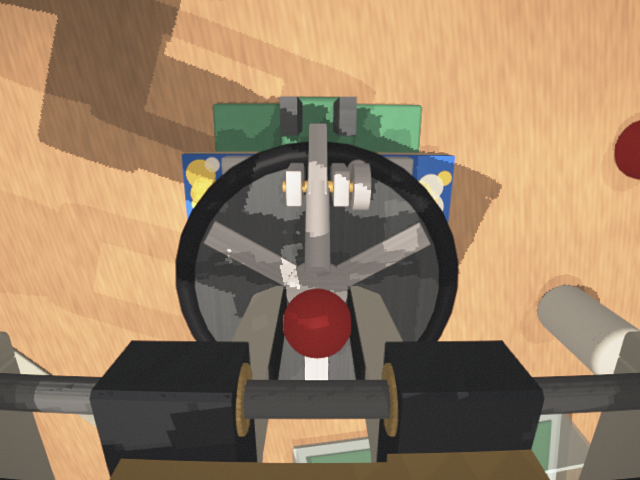

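The ball is still gripped at (317,323) and the handle has come about 45° up. I'll continue to upright.

```bash
python3 -m jog '[[0,-4.7,5.2,0,0,0],[0,-4.2,5.7,0,0,0],[0,-3.6,6.1,0,0,0],[0,-3,6.4,0,0,0],[0,-2.4,6.7,0,0,0],[0,-1.7,6.9,0,0,0],[0,-1,7,0,0,0],[0,-0.3,7.1,0,0,0]]'
python3 -m jog '[[0,0,0,0,0,0],[0,0,0,0,0,0],[0,0,0,0,0,0],[0,0,0,0,0,0],[0,0,0,0,0,0],[0,0,0,0,0,0],[0,0,0,0,0,0],[0,0,0,0,0,0]]'
python3 w.py w4 .275; python3 - <<'E'
from h import *
d=get_image("scene");print(red(d["color"]))
t=d["color"][100:260,130:330,::-1];cv2.imwrite("pics/s4.png",cv2.resize(t,None,fx=3.5,fy=3.5,interpolation=3))
E
```

```text
t: 5.12
position: [0.5356, -0.1204, 0.257]
ee_rot: [-1.567, 0.132, -0.132]
contact_force: [1.3, -5.5, -2.9]
opening: 0.0289
t: 5.78
position: [0.5355, -0.1213, 0.2569]
ee_rot: [-1.567, 0.132, -0.132]
contact_force: [-0.1, 1.0, 2.8]
opening: 0.0285
5.7833 [ 0.5355 -0.1213  0.2569] yaw -9.64 y [ 0.  0. -1.] F [-0.11  1.02  2.85] 0.02852761152681739
[619.6, 194.6] [594, 166, 46, 63, 2237] [ 0.6653 -0.0857  0.275 ] tool mm [122.  -18.1  56.8]
[317.0, 323.1] [284, 290, 67, 67, 3478] [ 0.5351 -0.1213  0.275 ] tool mm [ -0.4 -18.1  -0.1]
[([369.7, 55.1], [362, 44, 16, 20, 220]), ([234.6, 159.1], [228, 152, 14, 16, 172]), ([381.0, 248.4], [372, 240, 18, 18, 245]), ([82.6, 359.8], [54, 332, 52, 49, 1356])]
```

View pics/s4.png

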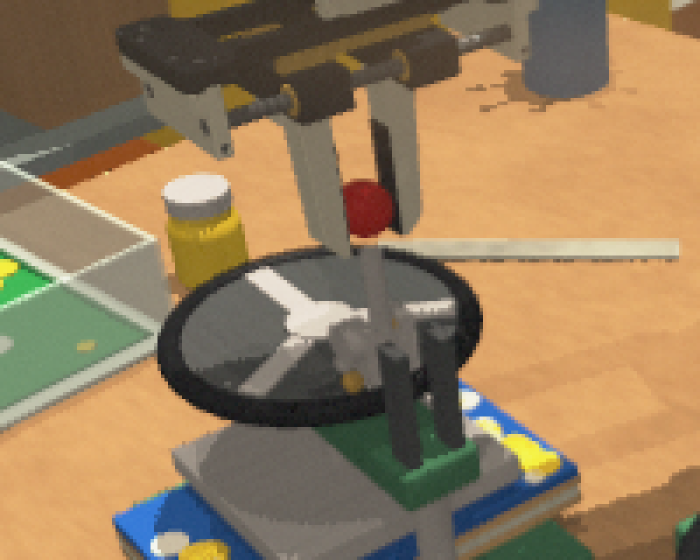

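View pics/w4.png

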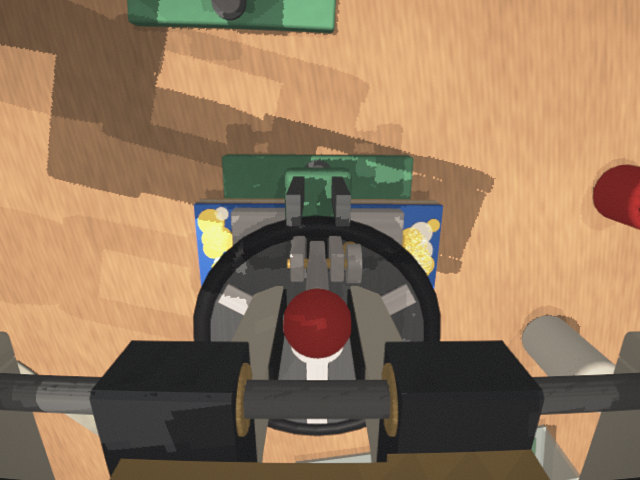

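The handle stands upright: the ball rose 72 mm and moved 72 mm out. Next I'll turn the wheel clockwise (+ about tool y) on the 72 mm arc.

```bash
python3 -m jog '[[7.1,0,-0.2,0,5.6,0],[7.1,0,-0.3,0,5.6,0],[7.1,0,-0.3,0,5.6,0],[7.1,0,-0.3,0,5.6,0],[7.1,0,-0.3,0,5.6,0],[7.1,0,-0.3,0,5.6,0],[7.1,0,-0.3,0,5.6,0],[7.1,0,-0.3,0,5.6,0]]'
python3 w.py w5 .275; python3 - <<'E'
from h import *
c=np.array([.5233,-.1920]);p=state()["position"][:2]-c;print(np.hypot(*p),np.degrees(np.arctan2(p[1],p[0])))
E
```

```text
t: 6.55
position: [0.5827, -0.1503, 0.2569]
ee_rot: [-1.44, 0.745, -0.744]
contact_force: [-0.5, 0.7, 3.6]
opening: 0.0284
6.55 [ 0.5827 -0.1503  0.2569] yaw -54.7 y [-0.001  0.    -1.   ] F [-0.5   0.75  3.6 ] 0.028392571095902663
[316.3, 322.9] [283, 289, 68, 68, 3513] [ 0.5821 -0.1502  0.275 ] tool mm [ -0.5 -18.1  -0.4]
0.07237598224082514 33.70913268240057
```

View pics/w5.png

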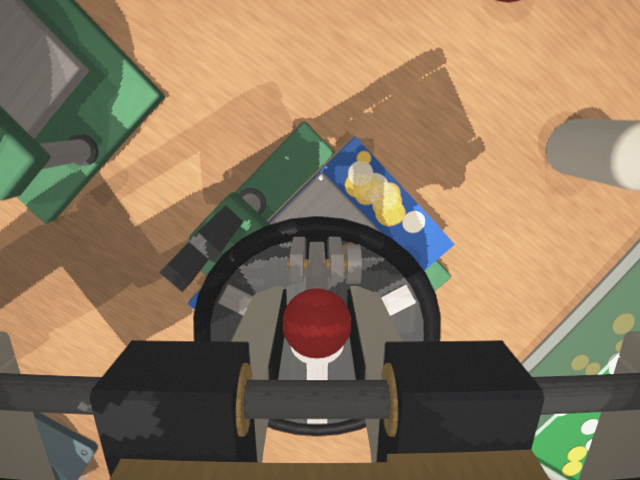

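The wheel turned with the gripper: it is about 46° round and the handle is still upright. I'll finish the turn.

```bash
python3 -m jog '[[7.1,0,-0.4,0,5.6,0],[7.1,0,-0.3,0,5.6,0],[7.1,0,-0.4,0,5.6,0],[7.1,0,-0.3,0,5.6,0],[7.1,0,-0.4,0,5.6,0],[7.1,0,-0.3,0,5.6,0],[7,0,-0.3,0,5.6,0],[6,0,-0.3,0,5,0]]'
python3 -m jog '[[0,0,0,0,0,0],[0,0,0,0,0,0],[0,0,0,0,0,0],[0,0,0,0,0,0],[0,0,0,0,0,0],[0,0,0,0,0,0],[0,0,0,0,0,0],[0,0,0,0,0,0]]'
python3 w.py w6 .275; python3 - <<'E'
from h import *
c=np.array([.5233,-.1920]);p=state()["position"][:2]-c;print(np.hypot(*p),np.degrees(np.arctan2(p[1],p[0])))
E
```

```text
t: 7.27
position: [0.5953, -0.2033, 0.2569]
ee_rot: [-1.133, 1.322, -1.322]
contact_force: [-1.3, 1.2, 4.5]
opening: 0.0287
t: 7.93
position: [0.5954, -0.203, 0.2568]
ee_rot: [-1.135, 1.319, -1.319]
contact_force: [-1.6, -1.3, 5.3]
opening: 0.0286
7.9333 [ 0.5954 -0.203   0.2568] yaw -98.58 y [-0. -0. -1.] F [-1.57 -1.29  5.34] 0.028645807650106568
[317.2, 323.5] [285, 290, 66, 68, 3413] [ 0.5945 -0.2033  0.275 ] tool mm [  0.4 -18.2  -0.9]
0.07292304015417375 -8.683243517886064
```

View pics/w6.png

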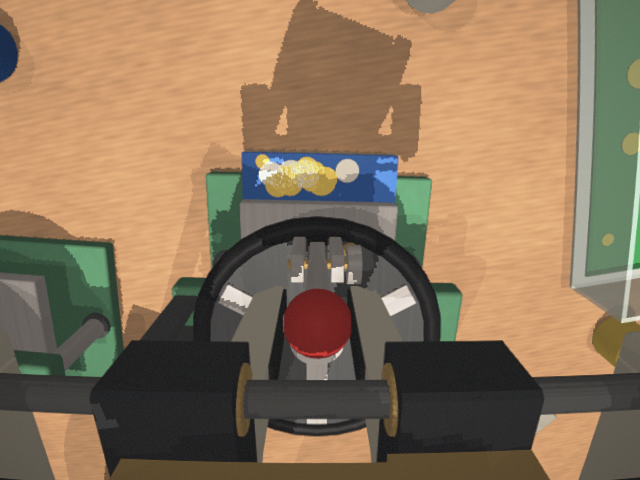

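About 89° turned. I'll nudge to the stop, relax, then open.

```bash
python3 -m jog '[[1,0,0,0,1,0],[0.8,0,0,0,0,0],[0,0,0,0,0,0],[0,0,0,0,0,0],[0,0,0,0,0,0],[0,0,0,0,0,0],[0,0,0,0,0,0],[0,0,0,0,0,0]]' - 6
python3 w.py w7 .275
python3 -m jog '[[0,0,0,0,0,0],[0,0,0,0,0,0],[0,0,0,0,0,0],[0,0,0,0,0,0],[0,0,0,0,0,0],[0,0,0,0,0,0],[0,0,0,0,0,0],[0,0,0,0,0,0]]' 60
python3 w.py w8 .275
```

```text
t: 8.65
position: [0.5954, -0.2045, 0.2567]
ee_rot: [-1.125, 1.332, -1.331]
contact_force: [0.0, -0.4, 5.6]
opening: 0.0293
8.65 [ 0.5954 -0.2045  0.2567] yaw -99.6 y [ 0.  0. -1.] F [ 0.01 -0.38  5.55] 0.029300734813602576
[317.2, 324.1] [285, 290, 67, 68, 3432] [ 0.5942 -0.2047  0.275 ] tool mm [  0.4 -18.3  -1.1]
t: 9.37
position: [0.5952, -0.2048, 0.2566]
ee_rot: [-1.125, 1.332, -1.332]
contact_force: [-0.6, 0.1, 0.1]
opening: 0.0602
9.3667 [ 0.5952 -0.2048  0.2566] yaw -99.63 y [-0.  0. -1.] F [-0.58  0.08  0.1 ] 0.06016867162297118
[316.4, 324.2] [284, 290, 66, 68, 3416] [ 0.5941 -0.2047  0.275 ] tool mm [  0.  -18.4  -1.1]
```

View pics/w8.png

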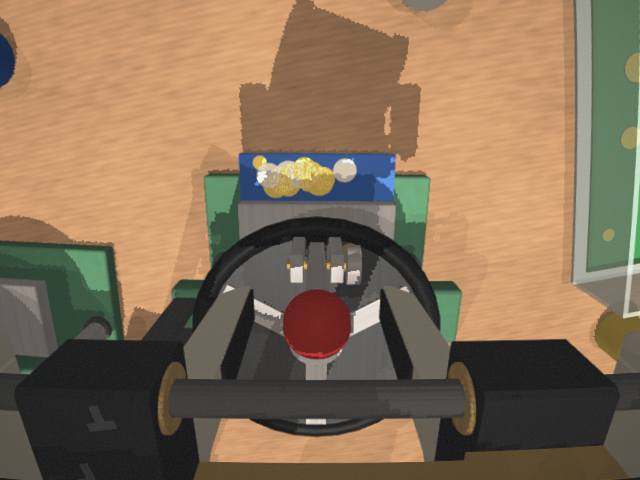

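The fingers are clear on both sides of the ball at (316,324), which stays upright. I'll raise and check.

```bash
python3 -m jog '[[0,-8,0,0,0,0],[0,-12,0,0,0,0],[0,-15,0,0,0,0],[0,-15,0,0,0,0],[0,-15,0,0,0,0],[0,-15,0,0,0,0],[0,-10,0,0,0,0],[0,0,0,0,0,0]]'
python3 w.py w9 .275; python3 - <<'E'
from h import *
D={n:get_image(n) for n in("scene","top")}
for n in D: print(n,red(D[n]["color"]))
t=D["scene"]["color"][100:300,130:370,::-1];cv2.imwrite("pics/s9.png",cv2.resize(t,None,fx=3,fy=3,interpolation=3))
E
```

```text
t: 10.08
position: [0.596, -0.2053, 0.3499]
ee_rot: [-1.123, 1.327, -1.336]
contact_force: [0.2, 0.2, -0.0]
opening: 0.0597
10.0833 [ 0.596  -0.2053  0.3499] yaw -99.63 y [ 0.004 -0.002 -1.   ] F [ 0.18  0.16 -0.03] 0.05966562874532433
[315.8, 254.1] [295, 233, 42, 43, 1431] [ 0.5941 -0.2048  0.275 ] tool mm [-0.3 74.9 -2.3]
scene [([369.9, 54.3], [362, 42, 15, 22, 227]), ([176.8, 157.4], [169, 150, 17, 16, 188]), ([381.0, 248.4], [372, 240, 18, 18, 244]), ([82.6, 359.8], [54, 332, 52, 49, 1353])]
top [([412.7, 60.1], [398, 35, 38, 40, 668]), ([494.4, 156.0], [483, 146, 23, 21, 378]), ([217.6, 230.3], [208, 221, 20, 19, 297])]
```

View pics/s9.png

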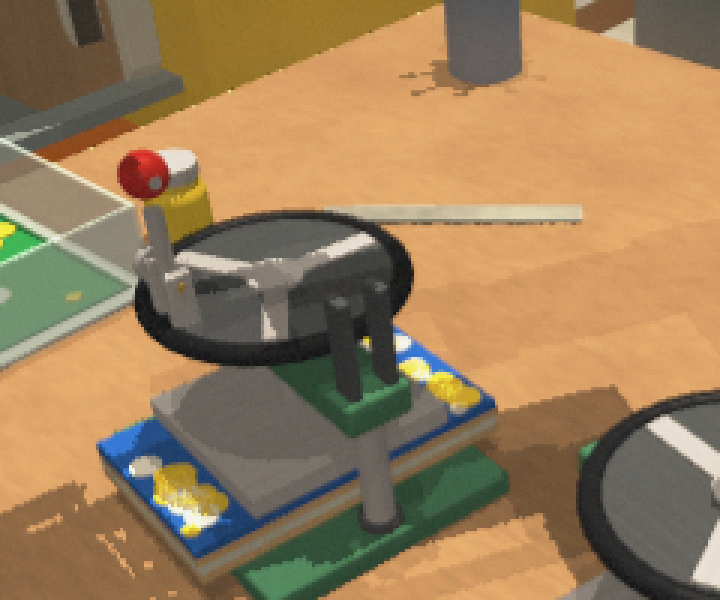

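View pics/w9.png

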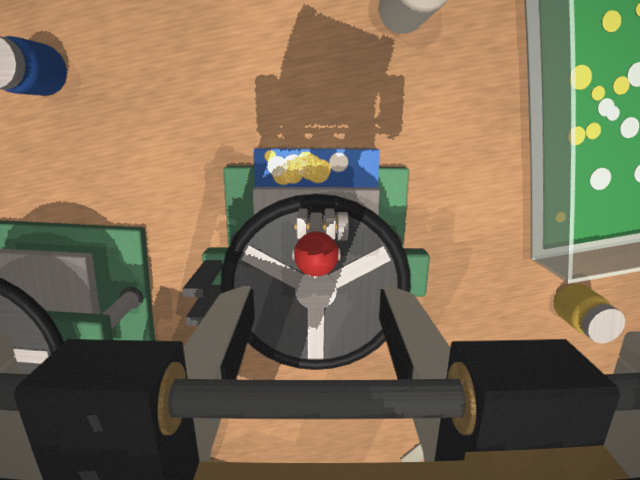

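The ball stands above the hinge, the plate is on the boards, and the empty press is unchanged, with its ball still at (381,248) in scene and (218,230) in top. I'll hand in.

```bash
python3 - <<'E'
from h import *
from cell import finish_job
D={n:get_image(n) for n in("scene","top")}
b=tri([ray(D["top"],494.4,156),ray(D["scene"],176.8,157.4)]);p=b[:2]-[.5233,-.1917]
print(b,np.hypot(*p),np.degrees(np.arctan2(p[1],p[0])))
print(finish_job())
E
```

```text
[ 0.59521506 -0.20454323  0.2754884 ] 0.07305288974524746 -10.1256424283497
the job is handed in; nothing more can be done
None
```

I closed the loaded press and handed the job in at about 10.3 s of the 45 s allowed. I gripped the red ball along its hinge pin and swung the handle up until it latched. I then turned the wheel clockwise to its stop on the 72 mm arc, let go and raised the gripper clear.

**Handle:** just before handing in, two views put the ball at 275.5 mm above the bench and 73 mm off the wheel's axis, so it stands upright.

**Wheel:** the ball's position means the wheel has turned about 90°, and the plate appears to rest on the boards.

**Empty press:** its ball is at the same pixels as at the start, so its handle is still folded.

**Contact:** the force on the tool read about 0 N once it was clear. The highest reading between moves was about 10 N, during the swing.

No check failed. The two fixed cameras disagreed on the ball's position by about 3 mm at the start, and the wrist camera then gave nearly the same point as the top camera (about 1 mm apart).

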